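# Set the glue booth's vent flap to its middle stay hole

### The arm

A 6-joint arm with a two-finger parallel gripper is mounted at the origin on the work surface. World frame = base frame: x ahead of the robot, y to its left, z up, the work surface at z = 0. Lengths are in m, angles in rad, forces in N, time in s.
With the tool pointing down it reaches from about 0.3 to 0.775 m from the base axis. Payload 14.6 kg.
Tool frame: the origin (TCP) lies on the centre line of the jaws, within the pads' length; the fingertips stand 19 mm ahead of it and the grasp point (between the pads) is the TCP; y points along the fingers, x is the direction in which the jaws open and shut, and the axes are right-handed (so a half turn about y gives the same grasp; the last joint's range is limited). The gripper opens to 94 mm and grips with 3 to 60 N. Pads are 16 mm wide; open, the fingers measure 119 mm over their backs; the gripper's body (75 mm by 177 mm) begins 78 mm behind the grasp point.
Start: joints at [-1.193, 0.3, 1.521, -0, 1.321, -0.067], TCP at [0.237, -0.496, 0.224] pointing down, gripper open.
Joint ranges: [-3.03, 3.03], [-0.79, 2.21], [0.23, 2.52], [-1.04, 4.18], [0, 3.07], [-2.55, 2.55]. Speed limits (rad/s): [2.22, 2.22, 2.57, 3.14, 3.14, 3.14].

### API

Orientations are given as [roll, pitch, yaw] about the fixed x, y, z axes, in that order (R = Rz(yaw) Ry(pitch) Rx(roll)).
In Python, from station import ctrl, optics gives the robot as it stands.
- The arm moves only by the tool jog_arm, never from a script. Its argument "targets" is a list of rows, each a list of 3 entries, a list of its own where there are three numbers: the finger opening in cm, from 0 to 9.4, then the shift along the tool's x, y, z in cm, then the turn about the tool's y in rad. A call has 1 to 10 rows; each row is the pose to reach, as a shift and turn from the pose commanded when the call began, along the tool's axes at that moment; what a row does not reach only later rows make up. A row lasts 1/10 s, in which the tool goes at most 50 mm and 8.59 degrees, less where a joint would pass 70% of its speed; a pose out of reach is approached as far as the arm can. A call with a gripper value outside its range is refused whole. The fingers move at their own pace and stop on an object; "grip_force" is the grip in N (left out, the last holds). Time passes only in rows, so rows that repeat a pose let the fingers close. It gives the time, the measured TCP pose, the force and the opening at its end, in the units of the state.
- ctrl.get_obs(): the state, without advancing time (a new reading comes with each control period).
- optics.camera(name): name is "scene" or "top" or "wrist"; returns a dict with "img" (400x640x3 uint8, red, green, blue), "range_z" (400x640 float32, m along the optical axis (not along the pixel's ray), 0 where there is no reading), "camera_matrix" (3x3 intrinsics, pixels), "world_to_cam" (4x4, takes a point from world to camera coordinates); the wrist camera has in their place "mount" (4x4, takes a point from camera to tool coordinates, whose origin is the TCP and whose axes are the tool frame's). Camera axes: x right, y up, looking along -z (the intrinsics and any distortion apply to the point x, -y, -z); pixel columns grow to the right and rows downward; lengths in m; the calibration is good to about 2 mm. A picture is of the moment at which its call begins: read the wrist's pose just before it.
- ctrl.hand_in(): hands the job in, once; it reports no verdict.
The state is a dict: "time_s": time; "qpos": joint angles; "joint_vel": joint speeds; "tau": joint torques, N m; "ee_pos": TCP position; "eef_rot": TCP orientation; "force": force on the tool from outside, world axes, zero at the start; "moment": the same for the moment, N m; "grip_width": finger opening in m.
Only numpy, scipy, OpenCV 4.12 (cv2) and the standard library are available. Lean on these libraries where they do the work, as an engineer would, in place of code of your own. Each camera call takes 0.05 s, during which the arm holds its last target. There are 200 camera calls.

### The job

The glue booth's vent flap stands ajar, its stay bar hooked over the pin by the long slot. Lift the stay off the pin, open the flap further with it and drop the middle one of its three round holes over the pin, feeling gently for the pin, until the bar lies fully down on the washer; then let go. Do not press or lever hard on the booth or its pin, and leave everything else where it stands.

Things in the scene. Friction and masses are not known exactly. Their poses are not given: they have to be found in the camera images.
- booth: grey sheet-steel drying box, fixed, 240 mm deep (x), 360 mm wide (y), 120 mm high; origin: centre of its underside, on the bench; x points to its back, y to its left, z up. The flap's upright hinge line is at x -126, y +130 mm. On top, at y -47 mm and between x -96 and -74 mm, stands one upright steel pin, bolted very stiffly in a slotted plate that runs along the booth's x
- pin_plate (a point): front part of the pin's slotted plate, at booth x -100, y -47 mm, at the height of the washer's top (124 mm above the bench). The pin (9 mm thick, washer 26 mm across, top chamfered and 14 mm above the washer) stands 4 to 26 mm behind this point along the booth's +x, 0 off in y; just where differs each time and is not measured: feel for it
- flap (a joint): angle of the aluminium vent flap (260 mm wide, 100 mm high, 10 mm thick) at the booth's front, rad: 0 shut, grows as its free end swings out towards the booth's -x, to 1.3; hinged at its left edge, held lightly by friction of about 0.2 N m. It stands at about 0.19 at the start, and at 0.55 to 0.71 when the middle hole is on the pin
- pivot (a point): centre of the stay's rivet on the flap's top edge, at the underside of the bar; 180 mm from the flap's hinge line, 124 mm above the bench always. The bar turns and tilts freely about it
- slot (a point): centre, at the bar's underside, of the stay's long slot, 40 mm by 13 mm, along the bar, 75 mm from the pivot; at the start the pin stands in it
- middle_hole (a point): centre, at the bar's underside, of the middle round hole, 12 mm across, 150 mm from the pivot; its neighbours, of the same size, lie at 115 and 185 mm. x of this frame points along the bar from the pivot to the knob, z up through the bar
- knob (a point): centre of the stay's upright black knob, a cylinder 16 mm thick and 36 mm tall standing on the bar's top 225 mm from the pivot; this point is 24 mm above the bar's underside; x along the bar, from the pivot outwards. The knob is the grip by which the stay is lifted and moved
- stay: the stay: a flat steel bar 252 mm long, 22 mm wide, 6 mm thick, about 160 g; origin at the pivot, at the underside; x towards the knob, z up. It lies level when it rests on the pin's washer with the pin through a hole, and can pass only over the pin's top from hole to hole
- wax_tin: flat aluminium tin, 54 mm across, 36 mm high, stands on the booth's top at its right back; bystander
- spool: wooden thread spool, 40 mm across, 42 mm high, stands on the booth's top at its left back; bystander
- brush_jar: clear jar, 72 mm across, 85 mm high, with three brush sticks up to 165 mm; stands on the bench right of the booth; bystander
- edge_dye: white plastic bottle, 44 mm across, 95 mm high, on the bench right of the booth; bystander
- mallet: wooden-handled hammer lying on the bench left of the booth; bystander
- burnisher: wooden rod with round ends, 22 mm thick, about 120 mm long, lying on the bench right of the booth; bystander
- cutting_die: steel ring, 72 mm across, 32 mm high, on the bench left of the booth; bystander

How it is judged:
On the way, in this order (a step that is already met when the one before it is completed fails the run):
1. the stay's slot is lifted clear above the pin (z of slot in the frame of booth above 0.1385 m), for 0.1 s.
2. the middle hole is down over the pin (x of middle_hole in the frame of booth between -0.0995 and -0.0705 m and y of middle_hole in the frame of booth between -0.052 and -0.042 m and z of middle_hole in the frame of booth below 0.127 m and angle between stay's own z axis and vertical below 0.06 rad), for 0.2 s.
At the end, for the whole second after the job is handed in: The stay's middle round hole is over the pin (hole centre 0.5 to 29.5 mm behind the pin_plate point along the booth's x, wherever the pin stands, and within 5 mm of it along y), the bar within 3 mm of the washer's top and level within 0.06 rad; stay released and at rest, flap still (all of step 2 and linear speed of stay below 0.01 m/s and velocity of joint flap between -0.02 and 0.02 rad/s and contact force between the fingers and stay below 0.1 N); the robot touches nothing.
It fails at once if the stay is pressed or levered against the booth or its pin with more than 40 N (contact force between stay and booth above 40 N).
It fails at once if the robot pushes on the booth, flap or pin with more than 10 N (contact force between any of the fingers, the arm and booth above 10 N).
It fails at once if a bystander is moved more than 20 mm (distance of any of wax_tin, spool, brush_jar, edge_dye, mallet, burnisher, cutting_die from where it was at the start of the episode above 0.02 m).
It also fails if it takes over 72 s, if anything falls off the work surface, if the arm or the gripper's body presses on something with over 40 N, if the wrist force passes 120 N, or if a joint passes its speed limit or range.

## Working session

There is one attempt and no reset: what is moved stays moved. The work goes in short steps, Python scripts to look and compute and a tool call to move; the robot and the scene stay as the last step left them, time stands still between calls to the robot, and variables do not carry over. Pictures are saved under pics/ and viewed, about 8 in all and at most 12, crops included, and the job is handed in when it is done.

Besides the shell and the picture viewer there is one more tool, called as a command line: name --argument value ..., lists and objects as JSON in quotes. jog_arm: Moves the arm, as the interface text tells. Its arguments: {"type":"object","properties":{"targets":{"type":"array","items":{"type":"array"}},"grip_force":{"type":"number"}},"required":["targets"]}

```bash
ls; mkdir -p pics; cat > h.py <<'E'
import numpy as np, cv2
from scipy.spatial.transform import Rotation as R
from station import ctrl, optics
def obs(): return ctrl.get_obs()
def T_tool(o):
    T=np.eye(4); T[:3,:3]=R.from_euler('xyz',o['eef_rot']).as_matrix(); T[:3,3]=o['ee_pos']; return T
def cam(name):
    o=obs(); c=optics.camera(name)
    c['T']=T_tool(o)@c['mount'] if name=='wrist' else np.linalg.inv(c['world_to_cam'])
    return c
def ray(c,u,v):
    K=c['camera_matrix']; d=np.array([(u-K[0,2])/K[0,0],-(v-K[1,2])/K[1,1],-1.])
    return c['T'][:3,3], c['T'][:3,:3]@d
def onplane(c,u,v,z):
    o,d=ray(c,u,v); return o+d*(z-o[2])/d[2]
def pt(c,u,v):
    o,d=ray(c,u,v); return o+d*c['range_z'][int(v),int(u)]
def cloud(c):
    K=c['camera_matrix']; v,u=np.mgrid[:400,:640]
    d=np.stack([(u-K[0,2])/K[0,0],-(v-K[1,2])/K[1,1],-np.ones(u.shape)],-1)*c['range_z'][...,None]
    return d@c['T'][:3,:3].T+c['T'][:3,3]
def save(c,n): cv2.imwrite('pics/'+n+'.png',c['img'][...,::-1])
E
python3 - <<'E'
from h import *
o=obs(); print(o)
for n in('top','scene'):
    c=cam(n); save(c,n); print(n,c['T'].round(3).tolist(),c['camera_matrix'].tolist(),[k for k in c])
E
```

```text
pics
{'time_s': 0.0, 'qpos': array([-1.19258827e+00,  3.00489034e-01,  1.52160560e+00,  2.36747401e-05,
        1.32067404e+00, -6.65966203e-02]), 'joint_vel': array([ 0.00207397,  0.001844  ,  0.00131433, -0.00126325, -0.00060808,
        0.0004754 ]), 'tau': array([ 3.07267692e-03, -5.31791639e+01, -3.52731442e+01,  7.09113549e-02,
        2.43796018e-02, -8.73013005e-05]), 'ee_pos': array([ 0.23656878, -0.49625273,  0.2238661 ]), 'eef_rot': array([-1.57069518e+00,  1.17189318e-03, -1.12599747e+00]), 'force': array([ 0.02065486,  0.49467725, -0.69242487]), 'moment': array([-0.00094501, -0.02636416, -0.01380806]), 'grip_width': 0.09414370009043083}
top [[-0.022, 0.982, -0.189, 0.395], [-0.999, -0.027, -0.022, 0.013], [-0.026, 0.188, 0.982, 1.017], [0.0, 0.0, 0.0, 1.0]] [[369.3444179871885, 0.0, 324.51144417583333], [0.0, 369.3444179871885, 197.4637353429301], [0.0, 0.0, 1.0]] ['img', 'range_z', 'camera_matrix', 'world_to_cam', 'T']
scene [[-0.834, -0.458, 0.307, 0.839], [0.551, -0.684, 0.478, 0.441], [-0.008, 0.568, 0.823, 0.833], [0.0, 0.0, 0.0, 1.0]] [[405.1715354107387, 0.0, 319.74872735788745], [0.0, 405.1715354107387, 198.1400607097406], [0.0, 0.0, 1.0]] ['img', 'range_z', 'camera_matrix', 'world_to_cam', 'T']
```

View pics/top.png

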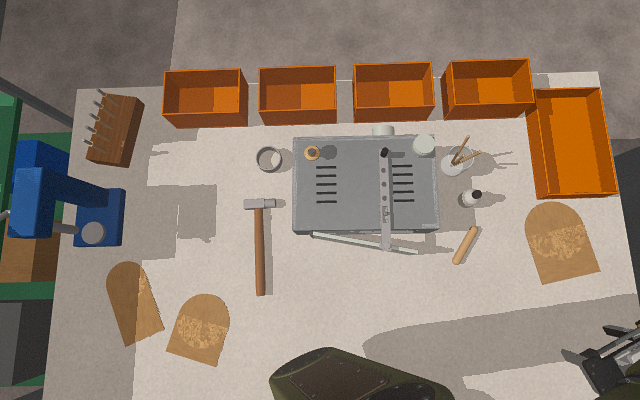

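View pics/scene.png

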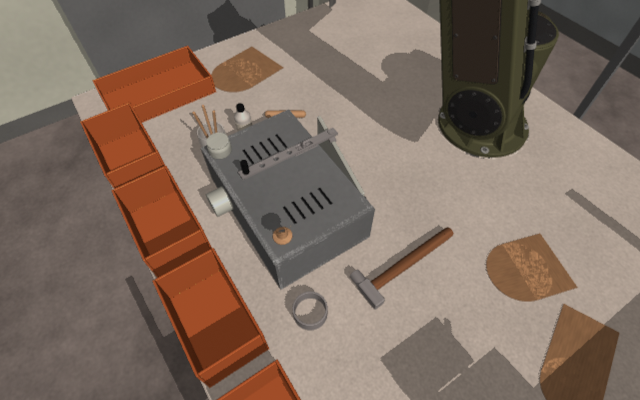

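The top view shows the booth at (293–440, 137–232), with the bar running from pivot (386,240) to knob (384,152). The wax tin (424,145) is close to the knob on the right. The scene view agrees. Next I measure the booth pose and the bar.

```bash
python3 - <<'E'
from h import *
c=cam('top'); P=cloud(c); z=P[...,2]
m=((abs(z-0.12)<0.004)&(P[...,0]>0.3)&(P[...,0]<0.9)&(abs(P[...,1])<0.4)).astype(np.uint8)
m=cv2.morphologyEx(m,cv2.MORPH_OPEN,np.ones((5,5)))
n,l,s,_=cv2.connectedComponentsWithStats(m); k=1+np.argmax(s[1:,4]); print(s[k])
q=P[l==k][:,:2]; r=cv2.minAreaRect(q.astype(np.float32)); print(r, z[l==k].mean())
# edges of grey mask too
g=cv2.resize(c['img'][120:270,280:460],None,fx=4,fy=4,interpolation=cv2.INTER_CUBIC); cv2.imwrite('pics/topcrop.png',g[...,::-1])
for u,v in [(384,152),(386,240),(424,145),(312,152)]: print((u,v),pt(c,u,v).round(4))
# things above booth top
a=(z>0.145)&(P[...,0]>0.3)&(P[...,0]<0.85)&(P[...,1]<0.15)&(P[...,1]>-0.4)
n,l,s,ce=cv2.connectedComponentsWithStats(a.astype(np.uint8))
for i in range(1,n):
    if s[i,4]>8: w=P[l==i]; print(s[i],w.mean(0).round(3),w.min(0).round(3),w.max(0).round(3))
E
```

```text
[  292   135   148    96 11809]
((0.6064639687538147, -0.0662500411272049), (0.36047399044036865, 0.24141280353069305), 89.39253234863281) 0.1199929850311257
(384, 152) [ 0.6643 -0.1123  0.168 ]
(386, 240) [ 0.4578 -0.1114  0.129 ]
(424, 145) [ 0.6825 -0.2112  0.1572]
(312, 152) [0.6865 0.0626 0.1158]
[413 134  22  22 357] [ 0.684 -0.21   0.16 ] [ 0.395 -0.237  0.145] [0.712 0.013 1.017]
[464 135   6   7  21] [ 0.696 -0.314  0.159] [ 0.692 -0.318  0.145] [ 0.701 -0.312  0.169]
[381 147   8   9  49] [ 0.668 -0.114  0.162] [ 0.662 -0.123  0.145] [ 0.678 -0.107  0.169]
[309 150   7   5  10] [0.674 0.061 0.15 ] [0.672 0.053 0.145] [0.679 0.068 0.154]
[461 154   4   4  10] [ 0.654 -0.302  0.157] [ 0.651 -0.305  0.147] [ 0.657 -0.3    0.163]
```

View pics/topcrop.png

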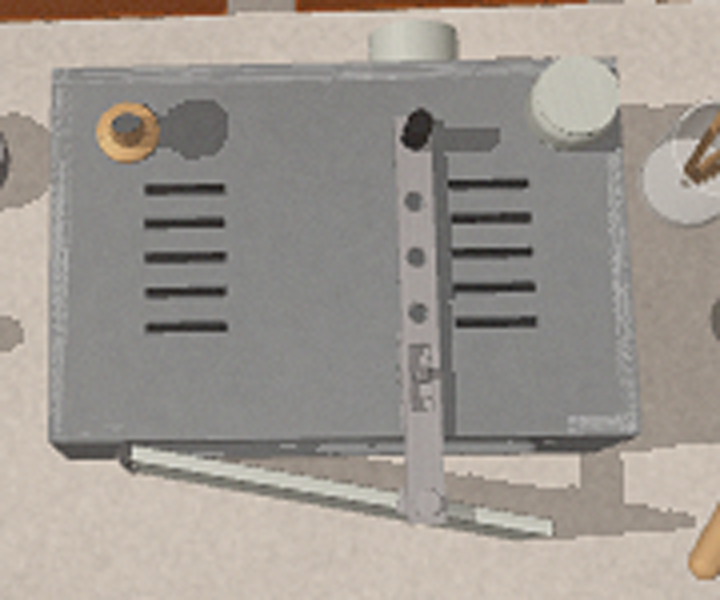

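The crop shows the pin in the slot at crop (425,372), the holes at (418,313), (416,257) and (413,201), and the knob at (417,130). The predicted knob position from the booth pose agrees with the measured one to about 3 mm. Next, a stand-off above the knob.

```bash
cat >> h.py <<'E'
C=np.array([0.6065,-0.0663]); YB=-0.0106
def b2w(x,y): 
    c,s=np.cos(YB),np.sin(YB); return C+np.array([c*x-s*y,s*x+c*y])
def go(p,yaw=None):
    o=obs(); T=T_tool(o); d=T[:3,:3].T@(np.array(p)-o['ee_pos'])*100
    x=T[:3,0]; y0=np.arctan2(x[1],x[0]); print('shift cm',d.round(2),'turn',None if yaw is None else round(y0-yaw,3))
E
python3 - <<'E'
from h import *
print('pin range',b2w(-.096,-.047),b2w(-.074,-.047)); go([0.63,-0.113,0.27],-1.58)
c=cam('wrist'); print(c['mount'].round(3).tolist(), c['camera_matrix'][0])
E
```

```text
pin range [ 0.5100072  -0.11227978] [ 0.53200597 -0.11251297]
shift cm [-17.68  -4.58  52.01] turn 0.454
[[1.0, -0.001, -0.001, -0.0], [-0.0, 0.232, -0.973, -0.16], [0.001, 0.973, 0.232, 0.067], [0.0, 0.0, 0.0, 1.0]] [309.14577605   0.         323.69382437]
```

jog_arm --targets '[[5,[-2,-4.5,4],0.1],[5,[-17.7,-4.5,52],0.45],[5,[-17.7,-4.5,52],0.45],[5,[-17.7,-4.5,52],0.45],[5,[-17.7,-4.5,52],0.45],[5,[-17.7,-4.5,52],0.45],[5,[-17.7,-4.5,52],0.45],[5,[-17.7,-4.5,52],0.45],[5,[-17.7,-4.5,52],0.45],[5,[-17.7,-4.5,52],0.45]]'

```text
time_s: 1.2
ee_pos: [0.5779, -0.1622, 0.2681]
eef_rot: [-1.571, -0.0, -1.576]
force: [0.1, -1.4, 0.4]
grip_width: 0.0504
```

jog_arm --targets '[[5,[0,0,0],0],[5,[0,0,0],0]]'

```text
time_s: 1.4
ee_pos: [0.5769, -0.1633, 0.2674]
eef_rot: [-1.572, 0.0, -1.574]
force: [-0.3, -0.1, 0.1]
grip_width: 0.0503
```

```bash
python3 - <<'E'
from h import *
o=obs(); print(o['time_s'],o['ee_pos'],o['eef_rot'],o['force'])
c=cam('wrist'); save(c,'w1'); go([0.63,-0.113,0.27],-1.58)
P=cloud(c); 
E
```

```text
1.4 [ 0.57688164 -0.16331337  0.26742127] [-1.57187669e+00  2.23977029e-04 -1.57421611e+00] [-0.31043412 -0.07416613  0.07424334]
shift cm [-5.15 -0.23  5.34] turn 0.004
```

View pics/w1.png

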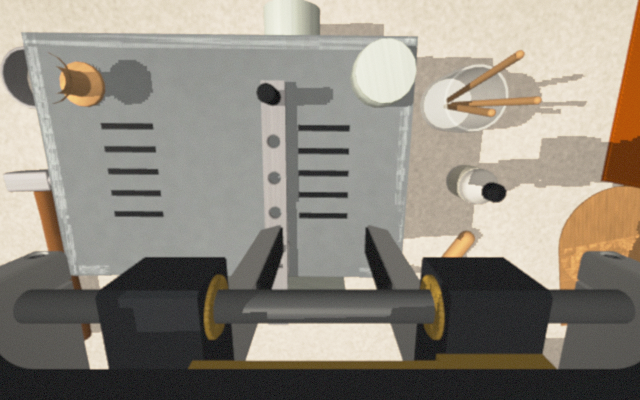

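The wrist view shows the knob (268,93) and the holes (274,142), (274,178) and (275,212), but the slot is hidden by the gripper. I'll back off to see the pin.

jog_arm --targets '[[5,[-5,3,-5],0],[5,[-5,4,-10],0],[5,[-5,4,-10],0],[5,[-5,4,-10],0],[5,[-5,4,-10],0],[5,[-5,4,-10],0]]'

```text
time_s: 2.05
ee_pos: [0.4775, -0.1143, 0.2286]
eef_rot: [-1.57, -0.0, -1.577]
force: [-0.5, -0.2, -0.5]
grip_width: 0.0502
```

```bash
python3 - <<'E'
from h import *
o=obs(); print(o['time_s'],o['ee_pos'],o['eef_rot'])
c=cam('wrist'); save(c,'w2'); np.save('w2T.npy',c['T'])
K=c['camera_matrix']
def proj(p):
    q=np.linalg.inv(c['T'])@np.append(p,1); return (K[0,0]*q[0]/-q[2]+K[0,2], -K[1,1]*q[1]/-q[2]+K[1,2])
u,v=map(int,proj([0.52,-.112,.13])); print(u,v)
g=c['img'][max(0,v-75):v+75,u-100:u+100]; g=cv2.resize(g,None,fx=4,fy=4,interpolation=cv2.INTER_CUBIC); cv2.imwrite('pics/w2c.png',g[...,::-1])
print('crop origin',u-100,max(0,v-75))
E
```

```text
2.05 [ 0.47752792 -0.11434713  0.22859324] [-1.56975387e+00 -3.29695375e-04 -1.57716312e+00]
320 158
crop origin 220 83
```

View pics/w2c.png

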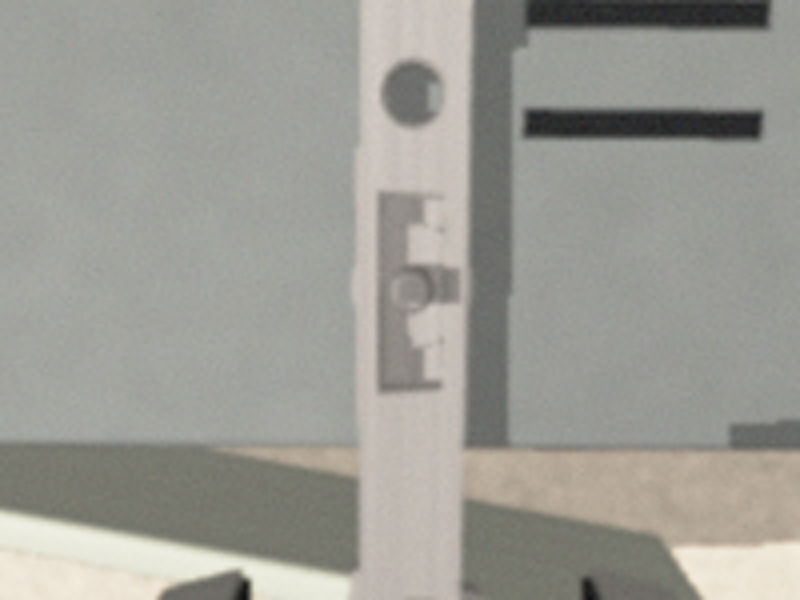

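The pin's top is seen at crop (408,290) = pixel (322,155.5). The slot spans crop (380–442, 192–392) and the first hole is at (411,94).

```bash
cat >> h.py <<'E'
HB=np.array([-.126,.130])
def plan(xp,L=.150):
    from scipy.optimize import brentq
    piv=lambda a: HB+.18*np.array([-np.sin(a),-np.cos(a)])
    pin=np.array([xp,-.047]); a=brentq(lambda a:np.linalg.norm(pin-piv(a))-L,.2,1.2)
    p=piv(a); u=(pin-p)/L; return a,p,u
E
python3 - <<'E'
from h import *
o=obs(); c=cam('wrist')
f=lambda x,y,z: onplane(c,220+x/4,83+y/4,z).round(4)
pin=f(408,290,.138); print('pin',pin,'slot',f(411,292,.130),'ends',f(411,192,.13),f(411,392,.13),'hole1',f(411,94,.13),'edges',f(360,292,.13),f(467,292,.13))
ct=cam('top'); print('top pin',onplane(ct,386.25,213,.138),'knob top',onplane(ct,384.5,151.5,.166),'pivot',onplane(ct,386,245,.130))
xb=pin[0]-C[0]-.0005; print('pin booth x',xb)
for x in (xb-.004,xb,xb+.004):
    a,p,u=plan(x); k=p+.225*u; print(round(x,4),'flap',round(a,3),'pivot',b2w(*p),'knob',b2w(*k).round(4),'yaw',np.arctan2(u[1],u[0])+YB)
p=HB+.18*np.array([-np.sin(.19),-np.cos(.19)]); print('start pivot',b2w(*p))
E
```

```text
pin [ 0.523  -0.1129  0.138 ] slot [ 0.5219 -0.1134  0.13  ] ends [ 0.5421 -0.1136  0.13  ] [ 0.5009 -0.1133  0.13  ] hole1 [ 0.5612 -0.1137  0.13  ] edges [ 0.5219 -0.1029  0.13  ] [ 0.5218 -0.1251  0.13  ]
top pin [ 0.52154028 -0.11417023  0.138     ] knob top [ 0.66615589 -0.11387125  0.166     ] pivot [ 0.44595039 -0.11063849  0.13      ]
pin booth x -0.08400000000000002
-0.088 flap 0.645 pivot [ 0.37208923 -0.0776072 ] knob [ 0.591  -0.1297] yaw -0.23384119405523168
-0.084 flap 0.622 pivot [ 0.37551016 -0.08017635] knob [ 0.5953 -0.1285] yaw -0.21655959135409197
-0.08 flap 0.598 pivot [ 0.37899311 -0.08266481] knob [ 0.5995 -0.1273] yaw -0.19989226566498994
start pivot [ 0.44601873 -0.11136222]
```

The measured sizes check out (bar 22 mm, slot 41 mm, pin at booth x ≈ -84 mm). Now I go over the knob and check once more.

jog_arm --targets '[[4.5,[0,0,5],0],[4.5,[0,0,10],0],[4.5,[0,0,19.3],0],[4.5,[0,0,19.3],0],[4.5,[0,0,19.3],0],[4.5,[0,0,19.3],0],[4.5,[0,0,19.3],0]]'

```text
time_s: 2.9
ee_pos: [0.6694, -0.1146, 0.2283]
eef_rot: [-1.571, -0.0, -1.576]
force: [0.1, -0.2, 0.8]
grip_width: 0.0451
```

```bash
python3 - <<'E'
from h import *
c=cam('wrist'); save(c,'w3'); go([.671,-.1138,.155],-1.58)
g=c['img'].astype(int); P=cloud(c); print(obs()['ee_pos'])
m=((P[...,2]>.150)&(P[...,2]<.175)&(g.max(2)<70)&(abs(P[...,1]+.114)<.03)&(abs(P[...,0]-.67)<.03)).astype(np.uint8)
n,l,s,ce=cv2.connectedComponentsWithStats(m)
for i in range(1,n):
    if s[i,4]>20: w=P[l==i]; print(s[i],ce[i],w.mean(0),w.min(0),w.max(0)); t=w[w[:,2]>.163]; print('top',len(t),t.mean(0),(t.min(0)+t.max(0))/2)
E
```

```text
shift cm [-0.08  7.39  0.16] turn 0.004
[ 0.66934384 -0.11462041  0.22886075]
[317 202  19  23 354] [326.33615819 213.28531073] [ 0.67377995 -0.11642349  0.16358895] [ 0.66562771 -0.12329765  0.15048107] [ 0.67962685 -0.10940313  0.16745548]
top 282 [ 0.6726614  -0.11639747  0.16534694] [ 0.67245786 -0.11616931  0.16528948]
```

View pics/w3.png

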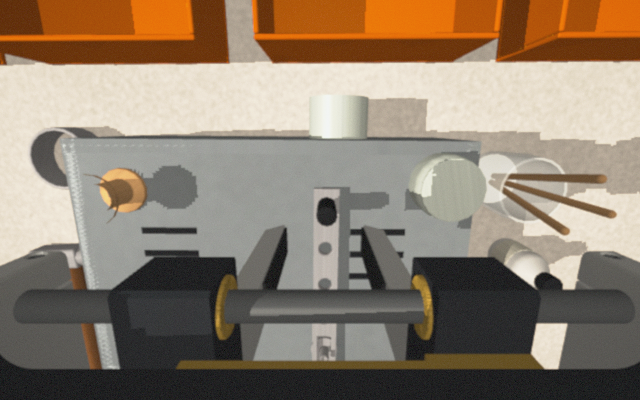

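The knob is at (326,212), between the fingers (tips near (275,230) and (365,230)), measured at (0.672, -0.116). The tin clears the right finger. Going down and closing gently.

jog_arm --targets '[[4.5,[0.1,0,0.25],0],[4.5,[0.1,3,0.25],0],[4.5,[0.1,5,0.25],0],[4.5,[0.1,6.5,0.25],0],[4.5,[0.1,7.3,0.25],0],[4.5,[0.1,7.3,0.25],0],[4.5,[0.1,7.3,0.25],0],[4.5,[0.1,7.3,0.25],0]]' --grip_force 15

```text
time_s: 3.75
ee_pos: [0.6728, -0.1156, 0.1563]
eef_rot: [-1.569, -0.0, -1.576]
force: [0.5, 0.1, 0.4]
grip_width: 0.0451
```

jog_arm --targets '[[1,[0,0,0],0],[1,[0,0,0],0],[1,[0,0,0],0],[1,[0,0,0],0],[1,[0,0,0],0],[1,[0,0,0],0],[1,[0,0,0],0]]' --grip_force 15

```text
time_s: 4.45
ee_pos: [0.6725, -0.1155, 0.1551]
eef_rot: [-1.571, -0.0, -1.576]
force: [0.8, 0.7, -0.5]
grip_width: 0.0157
```

jog_arm --targets '[[1,[0,-0.7,-0.1],0],[1,[0,-1.5,-0.25],0],[1,[0,-2.2,-0.42],0],[1,[0,-2.2,-0.42],0]]'

```text
time_s: 4.85
ee_pos: [0.6685, -0.1155, 0.1788]
eef_rot: [-1.569, -0.0, -1.576]
force: [1.5, 0.2, -1.2]
grip_width: 0.0158
```

jog_arm --targets '[[1,[0,-0.7,-0.2],0],[1,[0,-1.5,-0.4],0],[1,[0,-2.2,-0.65],0],[1,[0,-3.0,-0.95],0],[1,[0,-3.9,-1.3],0],[1,[0,-3.9,-1.3],0],[1,[0,-3.9,-1.3],0]]'

```text
time_s: 5.55
ee_pos: [0.6554, -0.1154, 0.2164]
eef_rot: [-1.57, -0.0, -1.576]
force: [1.8, 0.3, -0.3]
grip_width: 0.0158
```

```bash
python3 - <<'E'
from h import *
o=obs(); print(o['ee_pos'],o['force'],o['moment'],o['grip_width'])
c=cam('scene'); save(c,'s2')
g=cv2.resize(c['img'][80:230,180:380],None,fx=4,fy=4,interpolation=cv2.INTER_CUBIC); cv2.imwrite('pics/s2c.png',g[...,::-1])
E
```

```text
[ 0.65535747 -0.11541231  0.21643454] [ 1.75976993  0.31617948 -0.26494714] [ 0.00258259 -0.16924105  0.02143269] 0.015779379559271133
```

View pics/s2c.png

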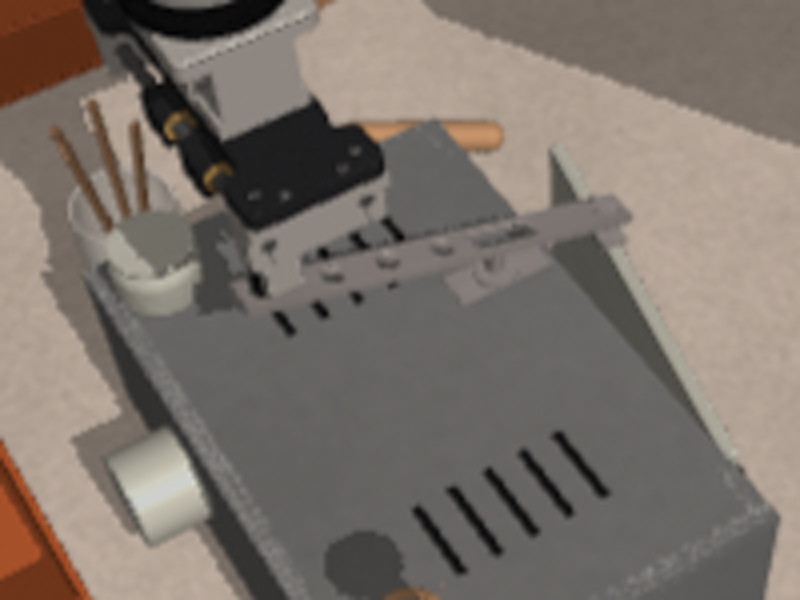

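The bar is tilted up (about 0.28 rad) with the pin and plate visible below it at crop (490,268), so the slot is clear. Next, path rows for pulling the flap open.

```bash
cat >> h.py <<'E'
H=.031
def tcp(a,yaw,t):  # world tcp from flap angle, world bar yaw, tilt
    p=b2w(*(HB+.18*np.array([-np.sin(a),-np.cos(a)]))); r=.225*np.cos(t)-H*np.sin(t)
    return np.array([p[0]+r*np.cos(yaw),p[1]+r*np.sin(yaw),.124+.225*np.sin(t)+H*np.cos(t)])
E
python3 - <<'E'
from h import *
o=obs(); T=T_tool(o); t=.28
p0=tcp(.19,-.008,t); print(p0,o['ee_pos'])
for s in np.linspace(.1,1,10):
    y=-.008+(-.2166+.008)*s; d=T[:3,:3].T@(tcp(.19+.432*s,y,t)-p0)*100; print(d.round(2),round(.2086*s,3))
E
```

```text
[ 0.65368254 -0.11302357  0.21597274] [ 0.6553043  -0.1154183   0.21607213]
[ 0.27 -0.   -0.77] 0.021
[ 0.5  -0.   -1.53] 0.042
[ 0.7 -0.  -2.3] 0.063
[ 0.87 -0.   -3.06] 0.083
[ 1.   -0.   -3.82] 0.104
[ 1.11 -0.   -4.58] 0.125
[ 1.18 -0.   -5.33] 0.146
[ 1.22 -0.   -6.07] 0.167
[ 1.23 -0.   -6.81] 0.188
[ 1.21 -0.   -7.53] 0.209
```

jog_arm --targets '[[1,[0.15,0,-0.4],0.01],[1,[0.27,0,-0.77],0.02],[1,[0.4,0,-1.15],0.03],[1,[0.5,0,-1.53],0.042],[1,[0.6,0,-1.9],0.052],[1,[0.7,0,-2.3],0.063],[1,[0.8,0,-2.7],0.073],[1,[0.87,0,-3.06],0.083],[1,[0.94,0,-3.45],0.094],[1,[1.0,0,-3.8],0.104]]'

```text
time_s: 6.6
ee_pos: [0.6169, -0.1252, 0.2161]
eef_rot: [-1.571, -0.0, -1.681]
force: [1.5, -1.9, -1.4]
grip_width: 0.0156
```

```bash
python3 - <<'E'
from h import *
o=obs(); T=T_tool(o); t=.28; print(o['ee_pos'],o['force'],o['moment'],o['grip_width'])
p0=tcp(.19+.216,-.1123,t)
for s in np.linspace(.6,1,5):
    y=-.008+(-.2166+.008)*s; d=T[:3,:3].T@(tcp(.19+.432*s,y,t)-p0)*100; print(d.round(2),round(.2086*(s-.5),3))
E
```

```text
[ 0.61686192 -0.1252456   0.21606633] [ 1.50082028 -1.92062787 -1.36455406] [-0.00720958 -0.19540964 -0.00609799] 0.01557653127290093
[ 0.18  0.   -0.74] 0.021
[ 0.33  0.   -1.48] 0.042
[ 0.45  0.   -2.22] 0.063
[ 0.54  0.   -2.95] 0.083
[ 0.6   0.   -3.67] 0.104
```

jog_arm --targets '[[1,[0.1,0,-0.37],0.01],[1,[0.18,0,-0.74],0.02],[1,[0.26,0,-1.1],0.03],[1,[0.33,0,-1.48],0.042],[1,[0.4,0,-1.85],0.052],[1,[0.45,0,-2.22],0.063],[1,[0.5,0,-2.6],0.073],[1,[0.54,0,-2.95],0.083],[1,[0.58,0,-3.3],0.094],[1,[0.6,0,-3.67],0.104]]'

```text
time_s: 7.6
ee_pos: [0.5798, -0.1272, 0.2161]
eef_rot: [-1.571, 0.0, -1.785]
force: [1.2, -0.7, -0.2]
grip_width: 0.0152
```

```bash
python3 - <<'E'
from h import *
o=obs(); print(o['ee_pos'],o['eef_rot'],o['force'],o['moment'],o['grip_width'],tcp(.622,-.2166,.28))
c=cam('scene'); t=cam('top'); w=cam('wrist'); save(w,'w4')
f=lambda c,a,b,d,e:cv2.resize(c['img'][b:e,a:d],None,fx=4,fy=4,interpolation=cv2.INTER_CUBIC)
g=np.hstack([f(c,230,100,330,240),f(t,340,130,440,270)]); cv2.imwrite('pics/s3.png',g[...,::-1])
E
```

```text
[ 0.57977162 -0.12715715  0.21607545] [-1.57077126e+00  4.60958218e-05 -1.78495595e+00] [ 1.18196921 -0.65587035 -0.21277947] [ 0.03598098 -0.23632619 -0.04101282] 0.015223520633692604 [ 0.57827918 -0.12477099  0.21597274]
```

View pics/s3.png

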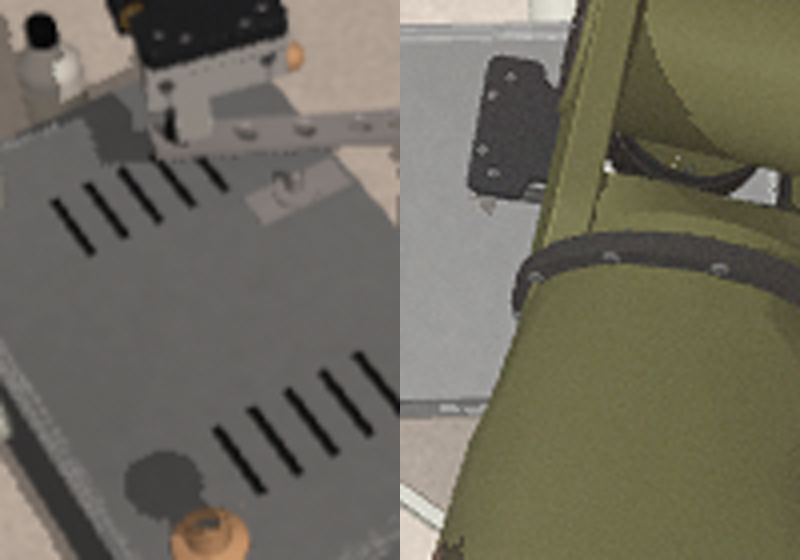

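The scene half shows the pin at crop (288,180), with the holes above it at (247,131) and (306,128), which should be the 185 and 150 mm holes. The top view is blocked by the arm. Now their positions from rays.

```bash
python3 - <<'E'
from h import *
c=cam('scene'); f=lambda x,y,z: onplane(c,230+(x+.5)/4-.5,100+(y+.5)/4-.5,z).round(4)
print('pin top',f(290,174,.138))
s,co=np.sin(.28),np.cos(.28)
for x,y,r in((247,131,.185),(306,128,.150),(363,124,.115)):
    p=f(x,y,.124+r*s+.006*co); print('hole',r,p, 'pred',tcp(.622,-.2166,.28)[:2]+np.array([.0015,-.0024])+(r*co-.006*s-(.225*co-H*s))*np.array([np.cos(-.2166),np.sin(-.2166)]))
g=c['img'][100:160,280:345]; g=cv2.resize(g,None,fx=12,fy=10,interpolation=cv2.INTER_CUBIC); cv2.imwrite('pics/s3z.png',g[:590,:,::-1])
E
```

```text
pin top [ 0.5285 -0.1138  0.138 ]
hole 0.185 [ 0.5505 -0.1197  0.1809] pred [ 0.54898266 -0.12039415]
hole 0.15 [ 0.5176 -0.1116  0.1712] pred [ 0.51613169 -0.11316523]
hole 0.115 [ 0.4843 -0.1042  0.1615] pred [ 0.48328072 -0.1059363 ]
```

View pics/s3z.png

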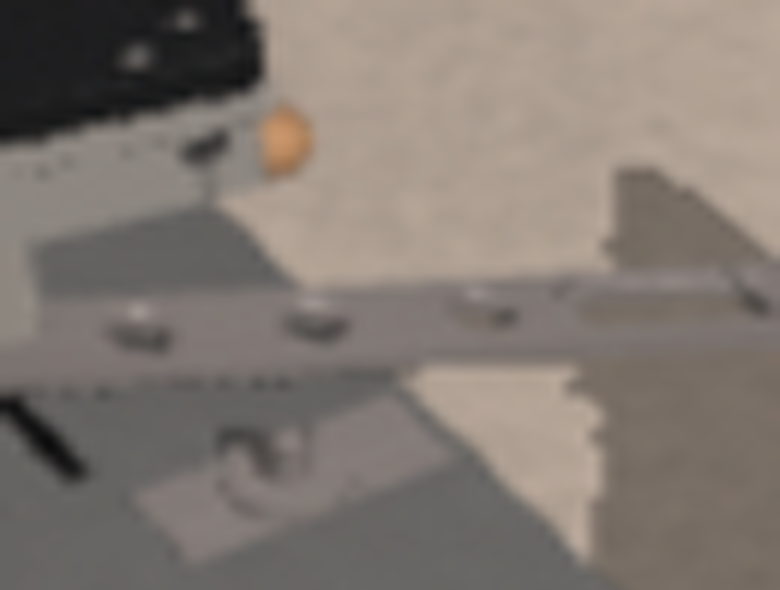

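The zoom puts the washer's centre near (266,470) and the middle hole above it at (318,322). The scene camera is coarse here (about 3 mm/px). The wrist-based estimate, measured relative to the slot, gives an on-target lowering with about 1 mm left sideways. I'll lower along the arc to just above the pin top with a softer grip, so that it yields.

jog_arm --targets '[[1,[0,0.5,0.2],0],[1,[0,1.1,0.42],0],[1,[0,1.8,0.68],0],[1,[0,2.5,0.9],0],[1,[-0.05,3.1,1.1],0],[1,[-0.05,3.6,1.26],0],[1,[-0.05,3.6,1.26],0],[1,[-0.05,3.6,1.26],0]]' --grip_force 8

```text
time_s: 8.6
ee_pos: [0.5925, -0.1293, 0.1801]
eef_rot: [-1.571, 0.0, -1.784]
force: [-1.2, 0.8, -1.6]
grip_width: 0.0155
```

jog_arm --targets '[[1,[0,0.1,0.02],0],[1,[0,0.2,0.05],0],[1,[0,0.3,0.07],0],[1,[0,0.4,0.1],0],[1,[0,0.4,0.1],0]]'

```text
time_s: 9.1
ee_pos: [0.5935, -0.1296, 0.176]
eef_rot: [-1.571, -0.0, -1.784]
force: [-0.5, -0.1, -0.8]
grip_width: 0.016
```

jog_arm --targets '[[1,[0,0.1,0.02],0],[1,[0,0.2,0.04],0],[1,[0,0.3,0.06],0],[1,[0,0.3,0.06],0]]'

```text
time_s: 9.5
ee_pos: [0.5941, -0.1297, 0.173]
eef_rot: [-1.571, -0.0, -1.784]
force: [0.8, -1.0, -0.6]
grip_width: 0.0157
```

jog_arm --targets '[[1,[0,0.1,0.01],0],[1,[0,0.2,0.03],0],[1,[0,0.3,0.05],0],[1,[0,0.3,0.05],0]]'

```text
time_s: 9.9
ee_pos: [0.5945, -0.1298, 0.1699]
eef_rot: [-1.571, 0.0, -1.784]
force: [1.1, 0.4, 0.1]
grip_width: 0.0156
```

jog_arm --targets '[[1,[0,0.1,0.01],0],[1,[0,0.2,0.03],0],[1,[0,0.3,0.04],0],[1,[0,0.3,0.04],0],[1,[0,0.3,0.04],0]]'

```text
time_s: 10.4
ee_pos: [0.5949, -0.1298, 0.167]
eef_rot: [-1.571, 0.0, -1.784]
force: [0.8, -1.0, 0.3]
grip_width: 0.0154
```

```bash
python3 - <<'E'
from h import *
o=obs(); print(o['time_s'],o['ee_pos'],o['force'],o['moment'],o['grip_width'])
w=cam('wrist'); save(w,'w5'); c=cam('scene')
a=cv2.resize(c['img'][110:170,270:350],None,fx=9,fy=9,interpolation=cv2.INTER_CUBIC)[:,:400]
b=cv2.resize(w['img'][190:370,250:390],(400,540),interpolation=cv2.INTER_CUBIC)
cv2.imwrite('pics/w5c.png',np.hstack([a,b])[...,::-1])
E
```

```text
10.4 [ 0.59488559 -0.12983517  0.1670376 ] [ 0.80376021 -1.04222644  0.3241335 ] [ 0.06262283 -0.04056412 -0.04442699] 0.015365147669076944
```

View pics/w5c.png

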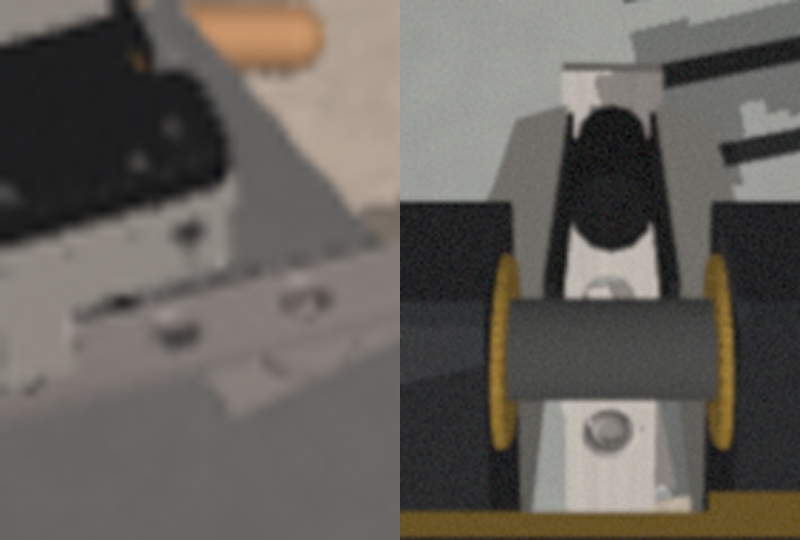

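In the wrist view (right) the second hole from the knob (the middle one) is at crop (607,432) with the pin's top inside it. The scene view (left) shows the middle hole at (305,298) over the washer. Continuing down.

jog_arm --targets '[[1,[0,0.15,0.02],0],[1,[0,0.3,0.04],0],[1,[0,0.45,0.06],0],[1,[0,0.6,0.08],0],[1,[0,0.6,0.08],0]]'

```text
time_s: 11.0
ee_pos: [0.5957, -0.13, 0.1608]
eef_rot: [-1.571, 0.0, -1.784]
force: [1.1, -1.1, -0.2]
grip_width: 0.0157
```

jog_arm --targets '[[1,[0,0.1,0.02],0],[1,[0,0.2,0.03],0],[1,[0,0.3,0.04],0],[1,[0,0.4,0.05],0],[1,[0,0.4,0.05],0]]'

```text
time_s: 11.5
ee_pos: [0.5962, -0.1301, 0.1569]
eef_rot: [-1.571, 0.0, -1.784]
force: [0.5, -0.4, -0.4]
grip_width: 0.0157
```

```bash
python3 - <<'E'
from h import *
o=obs(); print(o['time_s'],o['ee_pos'],o['force'],o['moment'],o['grip_width'])
c=cam('wrist'); P=cloud(c); v,u=np.mgrid[:400,:640]
g=c['img'].astype(int)
# bar points: fit heights along the bar near axis
yaw=T_tool(o)[:3,2]; ex=yaw[:2]/np.linalg.norm(yaw[:2]); ey=np.array([-ex[1],ex[0]])
d=P[...,:2]-o['ee_pos'][:2]; s=d@ex; q=d@ey
for lo,hi in((.012,.025),(-.035,-.02),(-.06,-.045),(-.1,-.08)):
    m=(s>lo)&(s<hi)&(abs(q)<.008)&(P[...,2]>.1)&(P[...,2]<.15)
    print(lo,m.sum(),np.median(P[m][:,2]) if m.any() else None)
E
```

```text
11.5 [ 0.5961918  -0.13013748  0.15694522] [ 0.53021833 -0.38985919 -0.35641387] [0.08334353 0.06713154 0.03455961] 0.01571473767925153
0.012 592 0.11987317547709195
-0.035 356 0.1303030380481372
-0.06 0 None
-0.1 374 0.12994497765172514
```

jog_arm --targets '[[1,[0,0.1,0.02],0],[1,[0,0.2,0.03],0],[1,[0,0.25,0.03],0],[1,[0,0.25,0.03],0]]'

```text
time_s: 11.95
ee_pos: [0.5966, -0.1302, 0.1557]
eef_rot: [-1.57, -0.0, -1.784]
force: [-4.4, 1.3, 8.6]
grip_width: 0.016
```

jog_arm --targets '[[2,[0,0,0],0],[3,[0,0,0],0],[4,[0,0,0],0],[4,[0,0,0],0],[4,[0,0,0],0],[4,[0,0,0],0],[4,[0,-0.5,0],0],[4,[0,-2,0],0],[4,[0,-4,0],0],[4,[0,-6,0],0]]'

```text
time_s: 12.95
ee_pos: [0.5966, -0.1302, 0.2166]
eef_rot: [-1.57, -0.0, -1.784]
force: [-0.5, 0.7, -0.0]
grip_width: 0.0401
```

jog_arm --targets '[[4,[0,-3,0],0],[4,[0,-6,0],0],[4,[0,-6,-4],0],[4,[0,-6,-8],0],[4,[0,-6,-12],0],[4,[0,-6,-12],0],[4,[0,-6,-12],0]]'

```text
time_s: 13.65
ee_pos: [0.4793, -0.1049, 0.2763]
eef_rot: [-1.568, -0.0, -1.784]
force: [0.9, -0.0, 1.1]
grip_width: 0.0398
```

```bash
python3 - <<'E'
from h import *
o=obs(); print(o['time_s'],o['ee_pos'],o['force'])
c=cam('wrist'); save(c,'w6'); P=cloud(c)
u=np.array([np.cos(-.2166),np.sin(-.2166)]); n=np.array([-u[1],u[0]]); d=P[...,:2]-np.array([.523,-.1129]); s=d@u; q=d@n
for a in np.arange(-.06,.06,.02):
    m=(s>a)&(s<a+.02)&(abs(q)<.009)&(P[...,2]>.1)&(P[...,2]<.16); print(round(a,2),m.sum(),np.median(P[m][:,2]).round(4) if m.any() else None)
t=cam('scene'); a=cv2.resize(t['img'][100:200,230:350],(480,400),interpolation=cv2.INTER_CUBIC)
b=cv2.resize(c['img'][:250,220:420],(320,400),interpolation=cv2.INTER_CUBIC); cv2.imwrite('pics/fin.png',np.hstack([a,b])[...,::-1])
E
```

```text
13.65 [ 0.47932991 -0.10486678  0.27633826] [ 0.90389386 -0.01160028  1.12608599]
-0.06 291 0.1295
-0.04 297 0.1293
-0.02 373 0.1295
0.0 379 0.1294
0.02 378 0.1292
0.04 422 0.1296
```

View pics/fin.png

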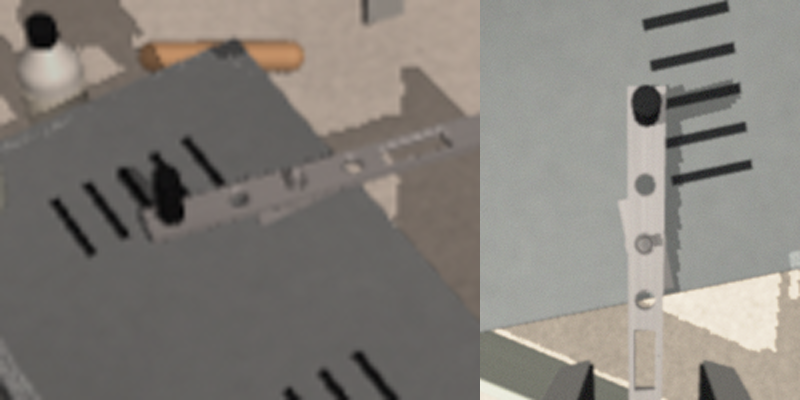

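The pin stands through the middle hole at (645,243), with empty holes on either side at (645,184) and (645,300). The bar's top is level at 0.129–0.130 m along its length, and the gripper is clear of it. Handing in.

```bash
python3 -c "
from h import *
print(ctrl.hand_in(), obs()['time_s'])"
```

```text
the job is handed in; nothing more can be done
the job is handed in; nothing more can be done
```

The stay's middle hole is now over the pin, with the bar down flat on the washer and the gripper let go and clear of it. I handed the job in at about 14 s of the 72 s limit; the hand-in gives no verdict.

- **What I did:** I gripped the knob, tilted the stay up about 0.28 rad so the slot cleared the pin, and pulled the flap open to about 0.62 rad by the geometry. I then lowered the middle hole in small steps with a soft grip until the bar seated, let go and backed the arm away.
- **Last checks:** The final wrist picture shows the pin through the middle hole, with an empty round hole on each side. The bar's top measured 129.2–129.6 mm along its length against 130 mm expected, so it is level and on the washer within the depth error. Wrist force read about 2 N or less while lowering, with one contact of about 10 N as the bar touched down.
- **What disagreed or was not measured:**
  - The scene camera put the pin about 5 mm further back than the wrist and top cameras (0.5285 m against 0.523 and 0.5215 m). I trusted the wrist view, and the seated pin confirmed it.
  - I did not measure the flap's final angle or re-measure the bystanders. None was touched in the views I took.

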